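Gauge the dough press gap

TASK

Check the dough thickness set on the hand press: pick up the taper gauge from the counter by its handle and slide its thin end straight in from the front, lying flat and near the middle of the front edge, between the two plates until it drags snugly on both. Go gently: it is a feel gauge, not a wedge, so do not force it or pry the sprung upper plate up by more than a millimetre or so. The job finishes while you are still holding the gauge by its handle at that depth, ready to be read; leave the other things on the counter where they are.

Things in the scene. Friction and masses are not known exactly. Their poses are not given: they have to be found in the camera images.
- gauge: Taper gauge, about 0.13 kg, lying flat: black handle 90 long x 20 wide x 24 high (mm), then a bare steel wedge blade 120 x 16. Underside one flat plane; the top slopes: blade 2 mm thick at the tip, 12 mm at the handle (1 per 12). Origin: underside, below the handle's middle; x to the tip, y across, z up. Handle spans x -45 to +45, blade +45 to +165.
- gauge_tip (a point): Middle of the gauge's tip, on the underside: 165 mm from the gauge's origin along its x.
- press: Hand press, grey, steel plates, fixed, open front to the robot's right: base 320 x 200 mm, rear column, arm, handwheel on top (340 high). Origin: counter level, below the upper plate's centre; x from front to rear column, y across, z up. Lower plate's flat top: 85 mm up, x -120 to +90, y -90 to +90. The base below ends at x -120 too; before it only low things stand.
- mouth (a point): Point on top of the lower plate, right below the middle of the upper plate's front edge (press x -80 mm, y 0, 85 mm up). Axes as the press: x points straight into the gap. The lower plate reaches 40 mm farther out to the front than the upper one: on this front lip the blade can be laid before it is slid in.
- plate_edge (a point): Middle of the lower rim of the upper plate's front edge, right above mouth. Its height above mouth is the gap, 4.5 to 7 mm, so the gauge comes to touch with its tip 30 to 60 mm in. Upper plate 160 x 160 x 12 mm; crosshead, springs and handwheel stand above it, within 85 mm of its centre.
- plate (a joint): Lift of the sprung upper plate off its stop, m: 0 at rest, positive up. It bears on the stop with about 6 N and takes about 1 N more per mm of lift; it stays level. Steel on steel rubs with a friction near 0.6: pushing the gauge in takes some 6 to 10 N as the plate just begins to lift.
- palette_knife: Bystander: palette knife, wooden handle 115 mm, flat blade 140 x 30 mm with a round end; it lies on the counter. Origin near its middle.
- cutter_small: Bystander: open steel pastry ring, 64 mm across, 35 mm high. Origin: centre of its underside.
- cutter_large: Bystander: open steel pastry ring, 90 mm across, 35 mm high. Origin: centre of its underside.
- cup0: Bystander: empty clear red dessert cup, 54 mm across, 50 mm high. Origin: centre of its underside.
- cup1: Bystander: another such cup. Origin: centre of its underside.
- spoon_pot: Bystander: white pot 72 mm across and 85 mm high with clear plastic spoons standing in it to 140 mm. Origin: centre of its underside.
- bowl: Bystander: steel bowl, 150 mm across, 65 mm high. Origin: centre of its underside.
Not all that is in view belongs to the job. Leave any purple look-alike of the gauge alone.

How it is judged:
By the outcome, as a careful person would: the job done as asked, in the order asked, and still so for the second after the job is handed in, while the arm keeps its last pose, push and grip.
It also fails if it takes over 54 s, if anything falls off the work surface, if the arm or the gripper's body presses on something with over 40 N, if the wrist force passes 120 N, or if a joint passes its speed limit or range.

ROBOT

A 6-joint arm with a two-finger parallel gripper is mounted at the origin on the work surface. World frame = base frame: x ahead of the robot, y to its left, z up, the work surface at z = 0. Lengths are in m, angles in degrees, forces in N, time in s.
With the tool pointing down it reaches from about 0.325 to 1 m from the base axis. Payload 5.1 kg.
Tool frame: the origin (TCP) lies midway between the tips of the shut fingers; the grasp point (between the pads) lies 19 mm behind it (robot.hold_point_z is the distance from the TCP to the grasp point, in m); z points along the fingers, x is the direction in which the jaws open and shut, and the axes are right-handed (so a half turn about z gives the same grasp; the last joint's range is limited). The gripper opens to 85 mm and grips with 20 to 120 N. Pads are 22 mm wide; open, the fingers measure 114 mm over their backs; the gripper's body (76 mm by 85 mm) begins 54 mm behind the grasp point. The pads swing forward as they close: fully open they stand 13 mm farther back than shut.
Start: joints at [-72.399, 7.093, 94.555, -0, 78.352, -4.733], TCP at [0.247, -0.601, 0.231] pointing down, gripper open.
Joint ranges: [-149.61, 149.61], [-58.7, 133.49], [1.44, 155.28], [-77.14, 257.14], [18.33, 153.61], [-166.67, 166.67]. Speed limits (degrees/s): [147.25, 147.25, 180, 180, 180, 180].

INTERFACE

Orientations are given as [roll, pitch, yaw] about the fixed x, y, z axes, in that order (R = Rz(yaw) Ry(pitch) Rx(roll)).
In Python, from rig import observe, snapshot, order, models, robot gives the robot as it stands.
- The arm moves only by the tool play_rows, never from a script. Its argument "increments" is a list of rows, each a list of 3 entries, a list of its own where there are three numbers: the shift along the tool's x, y, z scaled (see below), then the turn about the tool's z scaled (see below), then the closure, from -1 (fully open) to 1 (shut). In form: [[[tx, ty, tz], twist, grip], ...]. A call has 1 to 12 rows; each row shifts and turns the pose as measured when the row begins, along the tool's axes as they then stand; what a row does not reach is not made up. The controller multiplies each number of a shift by 50 cm and each number of a turn by 4 degrees. A row lasts 1/12 s, in which the tool goes at most 41.7 mm and 7.16 degrees, less where a joint would pass 70% of its speed; a pose out of reach is approached as far as the arm can. A call with a number of a shift or a turn outside -1 to 1 is refused whole. A call with a gripper value outside its range is refused whole. The fingers move at their own pace and stop on an object; the grip force is fixed at half the most. Time passes only in rows, so rows that do not move let the fingers close. It gives the time, the measured TCP pose, the force and the opening at its end, in the units of the state.
- observe(): the state, without advancing time (a new reading comes with each control period).
- snapshot(name): name is "side" or "top"; returns a dict with "frame" (384x512x3 uint8, blue, green, red), "intrinsics" (3x3 intrinsics, pixels), "R" (3x3) and "t" (3): a world point X has camera coordinates R X + t. Camera axes: x right, y down, z forward; pixel columns grow to the right and rows downward; lengths in m; the calibration is good to about 2 mm. A picture is of the moment at which its call begins. There is no depth.
- order.close_job(): hands the job in, once; it reports no verdict.
Trained networks look in the newest picture that a camera, given by its name, has taken for a name from the list of things; names that differ only in an ending like _2 or _b are one class to them, and where a whole thing is asked for, a point or a joint stands for the part that bears it (a point fixed in the world has none). Each returns a list of dicts, best first, with "score" (0 to 1); they miss things now and then, are a little off and sometimes report something else, mostly with a low value. They report only what shows in the picture. A call takes as long as a camera call. They do not tell look-alikes from the thing itself.
- models.silhouettes(camera, label): "region" (384x512 bool, what is visible of it) and "extent" ([left, top, right, bottom] in pixels, round what is visible of it).
The state is a dict: "t": time; "joints": joint angles; "joint_velocities": joint speeds; "effort": joint torques, N m; "tcp_pos": TCP position; "tool_rot": TCP orientation; "ft_force": force on the tool from outside, world axes, zero at the start; "moment": the same for the moment, N m; "grip_width": finger opening in m.
Only numpy, scipy, OpenCV 4.12 (cv2) and the standard library are available. Lean on these libraries where they do the work, as an engineer would, in place of code of your own. Each camera call takes 0.05 s, during which the arm holds its last target.

## Working session

There is one attempt and no reset: what is moved stays moved. The work goes in short steps, Python scripts to look and compute and a tool call to move; the robot and the scene stay as the last step left them, time stands still between calls to the robot, and variables do not carry over. Pictures are saved under pics/ and viewed, and the job is handed in when it is done.

Besides the shell and the picture viewer there is one more tool, called after "Request:" as name(argument=value, ...), one argument or row to a line, values as JSON. play_rows: Moves the arm, as the interface text tells. Shifts and turns lie within -1 to 1; 1 stands for 50 cm of shift or 4 degrees of turn. Its arguments: {"type":"object","properties":{"increments":{"type":"array"}},"required":["increments"]}

```bash
ls; mkdir -p pics
python3 - <<'E'
from rig import observe, snapshot, models, robot
import cv2,json,numpy as np
print(observe())
for c in("side","top"):
    s=snapshot(c); cv2.imwrite(f"pics/{c}0.png",s["frame"]); print(c,s["intrinsics"],s["R"],s["t"])
    np.savez(f"{c}0.npz",**{k:s[k] for k in("frame","intrinsics","R","t")})
    for n in("gauge","press","palette_knife"):
        for d in models.silhouettes(c,n)[:3]: print(c,n,d["score"],d["extent"],d["region"].sum())
E
```

```text
pics
{'t': 0.0, 'joints': array([-7.23996089e+01,  7.13465162e+00,  9.46347457e+01, -4.54147651e-04,
        7.83529865e+01, -4.73261385e+00]), 'joint_velocities': array([-0.23202157, -0.05111418,  0.04407464, -0.04585524,  0.06055624,
       -0.05087866]), 'effort': array([ 1.86843617e-04, -4.23609531e+01, -3.65451837e+01, -6.15967633e-05,
        6.83763617e-03, -7.18857422e-06]), 'tcp_pos': array([ 0.24677549, -0.60066105,  0.23003313]), 'tool_rot': array([-1.79990346e+02,  1.22003247e-01, -6.76668926e+01]), 'ft_force': array([-1.00609214,  0.8444304 ,  0.06213634]), 'moment': array([-0.03977371, -0.00927026, -0.01643872]), 'grip_width': 0.08546535590918736}
side [[431.60253812   0.         248.34416853]
 [  0.         431.60253812 193.60441037]
 [  0.           0.           1.        ]] [[-0.64669124  0.76275065 -0.00137325]
 [ 0.52252835  0.44170794 -0.7292861 ]
 [-0.55565688 -0.47234049 -0.68420749]] [ 0.34691508 -0.21105307  1.72947209]
side gauge 0.7 [178.7, 125.4, 226.1, 137.3] 226
side gauge 0.54 [178.8, 154.4, 209.6, 189.2] 278
side press 0.97 [221.3, 179.1, 351.1, 300.1] 7447
side press 0.75 [238.5, 161.3, 257.7, 175.6] 272
side palette_knife 0.76 [128.3, 178.8, 182.9, 219.1] 434
top [[489.94120215   0.         243.9782394 ]
 [  0.         489.94120215 191.29461825]
 [  0.           0.           1.        ]] [[ 0.0049375  -0.99995099  0.00858124]
 [-0.99251194 -0.00594776 -0.12200279]
 [ 0.12204785 -0.0079146  -0.99249266]] [0.0131739  0.54893576 1.73636258]
top gauge 0.62 [299.9, 198.8, 357.0, 215.3] 258
top gauge 0.57 [348.3, 248.4, 400.8, 267.3] 249
top press 0.79 [144.0, 153.4, 242.2, 208.5] 3207
top palette_knife 0.98 [287.5, 152.1, 359.9, 160.4] 450
```

View pics/side0.png

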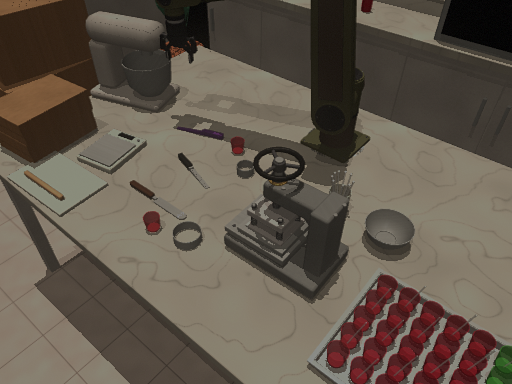

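View pics/top0.png

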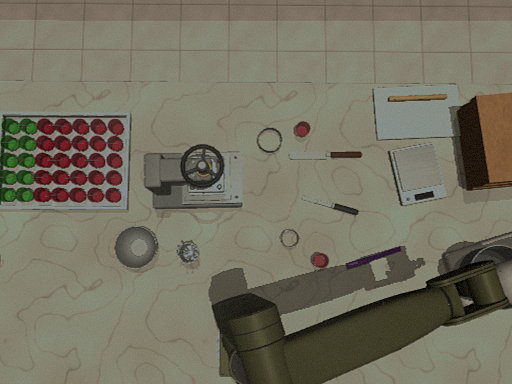

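Run:
```python
import cv2
a=cv2.imread("pics/side0.png")[115:215,110:260]; b=cv2.imread("pics/top0.png")[140:280,270:420]
cv2.imwrite("pics/cs.png",cv2.resize(a,None,fx=5,fy=5,interpolation=cv2.INTER_CUBIC))
cv2.imwrite("pics/ct.png",cv2.resize(b,None,fx=4,fy=4,interpolation=cv2.INTER_CUBIC))
```

```text
(no output)
```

View pics/cs.png

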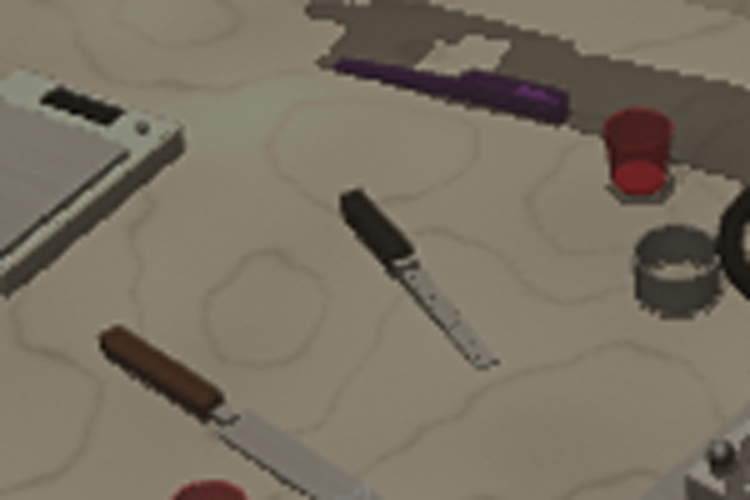

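View pics/ct.png

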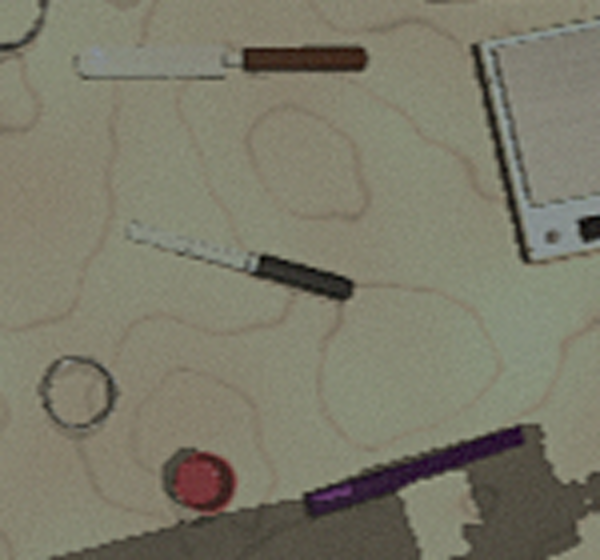

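The candidates are the black-handled piece with a pale blade (side 178–210, 154–189; top 300–357, 199–215), the purple piece (side 178–226, 125–137) and the brown-handled palette knife. The black handle and steel blade fit the gauge description. The purple one is the look-alike, and the crops confirm it. Next I'll localise the gauge and the press.

```bash
cat > h.py <<'E'
import numpy as np,cv2
def load(c,i=0): return dict(np.load(f"{c}{i}.npz"))
def proj(s,X):
    X=np.atleast_2d(X); p=(X@s["R"].T+s["t"])@s["intrinsics"].T
    return p[:,:2]/p[:,2:]
def ray(s,uv,z):
    K=s["intrinsics"];d=s["R"].T@np.linalg.solve(K,[uv[0],uv[1],1]);o=-s["R"].T@s["t"]
    return o+d*(z-o[2])/d[2]
def box(x0,x1,y0,y1,z0,z1): return np.array([[x,y,z] for x in(x0,x1) for y in(y0,y1) for z in(z0,z1)],float)
def T(P,x,y,yaw,z=0):
    c,s=np.cos(yaw),np.sin(yaw); P=np.asarray(P,float)
    return P@np.array([[c,s,0],[-s,c,0],[0,0,1]])+[x,y,z]
HANDLE=box(-.045,.045,-.01,.01,0,.024)
BLADE=np.array([[.045,-.008,0],[.045,.008,0],[.045,-.008,.012],[.045,.008,.012],[.165,-.008,0],[.165,.008,0],[.165,-.008,.002],[.165,.008,.002]])
def soft(s,parts,k=8):
    m=np.zeros((384*k//1,512*k),np.uint8)
    for P in parts:
        h=cv2.convexHull(((proj(s,P)+.5)*k).astype(np.float32)).astype(np.int32)
        cv2.fillConvexPoly(m,h,255)
    return cv2.resize(m,(512,384),interpolation=cv2.INTER_AREA)/255.
E
python3 - <<'E'
from h import *
from rig import models
from scipy.optimize import minimize
ss={c:load(c) for c in("side","top")}
m={}
for c in ss:
    for d in models.silhouettes(c,"gauge"):
        e=d["extent"]
        print(c,e,d["score"])
        if (c=="side" and e[1]>145 and e[3]<195) or (c=="top" and e[3]<225 and e[1]>190): m[c]=d["region"].astype(float)
print(m.keys())
# handle dark masks
hm={}
for c in ss:
    g=ss[c]["frame"].max(2).astype(int); r=cv2.dilate(m[c].astype(np.uint8),np.ones((5,5)))>0
    hm[c]=((g<75)&r).astype(float); print(hm[c].sum(),m[c].sum())
def cost(p,cs=("side","top")):
    t=0
    for c in cs:
        t+=np.abs(soft(ss[c],[T(HANDLE,*p),T(BLADE,*p)],4)-m[c]).sum()
    return t
a=ray(ss["top"],(338,207),.01);b=ray(ss["top"],(302,199),.0)
yaw=np.arctan2(*(b-a)[[1,0]]);print(a,b,np.degrees(yaw))
for cs in(("side","top"),("top",),("side",)):
    r=minimize(cost,[a[0],a[1],yaw],args=(cs,),method="Nelder-Mead",options=dict(initial_simplex=[[a[0],a[1],yaw],[a[0]+.01,a[1],yaw],[a[0],a[1]+.01,yaw],[a[0],a[1],yaw+.1]],xatol=1e-4,fatol=.1))
    print(cs,r.x[:2],np.degrees(r.x[2]),r.fun)
    if len(cs)==2: P=r.x
for c,(x0,y0) in dict(side=(165,140),top=(285,180)).items():
    k=8;im=cv2.resize(ss[c]["frame"][y0:y0+60,x0:x0+90],None,fx=k,fy=k,interpolation=cv2.INTER_CUBIC)
    for B in(HANDLE,BLADE):
        q=((proj(ss[c],T(B,*P))+.5-[x0,y0])*k).astype(np.int32)
        cv2.polylines(im,[cv2.convexHull(q)],True,(0,255,255),1)
    cv2.imwrite(f"pics/fit_{c}.png",im)
for c,(x0,y0) in dict(side=(210,140),top=(135,135)).items():
    cv2.imwrite(f"pics/press_{c}.png",cv2.resize(ss[c]["frame"][y0:y0+(160 if c=="side" else 85),x0:x0+(150 if c=="side" else 115)],None,fx=5,fy=5 if c=="top" else 3.7,interpolation=cv2.INTER_CUBIC) if 0 else cv2.resize(ss[c]["frame"][y0:y0+(160 if c=="side" else 85),x0:x0+(150 if c=="side" else 115)],None,fx=3.7 if c=="side" else 6.5,fy=3.7 if c=="side" else 6.5,interpolation=cv2.INTER_CUBIC))
E
```

```text
side [178.7, 125.4, 226.1, 137.3] 0.7
side [178.8, 154.4, 209.6, 189.2] 0.54
top [299.9, 198.8, 357.0, 215.3] 0.62
top [348.3, 248.4, 400.8, 267.3] 0.57
dict_keys(['side', 'top'])
132.0 278.0
141.0 258.0
[ 0.49601341 -0.32773302  0.01      ] [ 0.52570616 -0.19765415  0.        ] 77.1415578637218
('side', 'top') [ 0.48808449 -0.35128178] 74.47425028086128 138.8078431372549
('top',) [ 0.48751444 -0.35467314] 73.8146051202425 72.10588235294118
('side',) [ 0.48551507 -0.35219287] 74.57403991598409 41.141176470588235
```

View pics/fit_side.png

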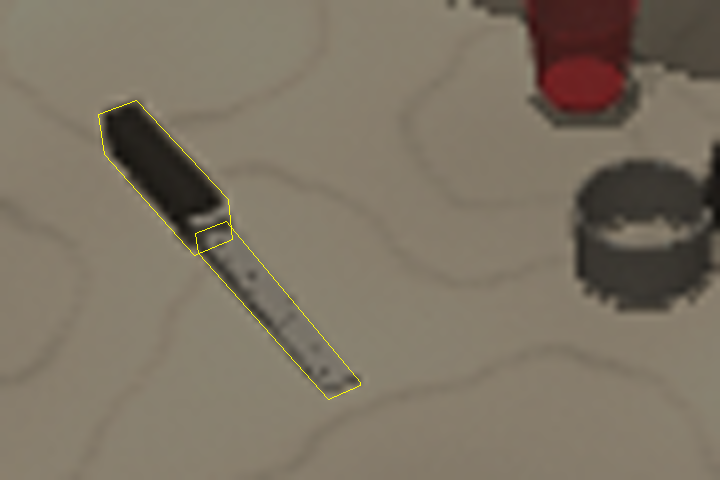

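View pics/fit_top.png

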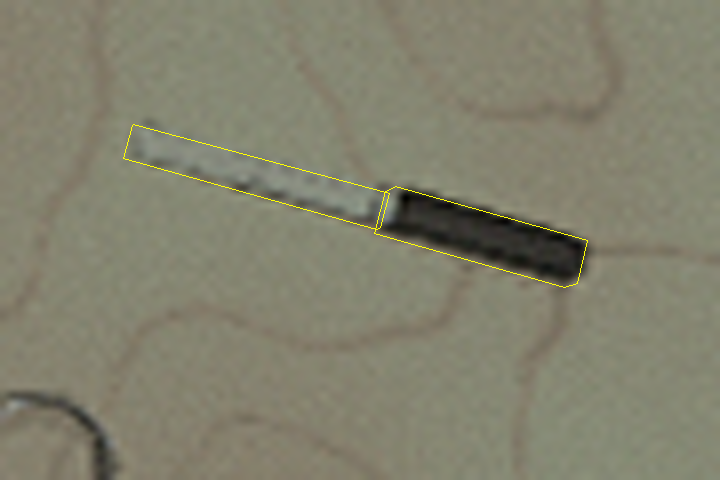

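View pics/press_side.png

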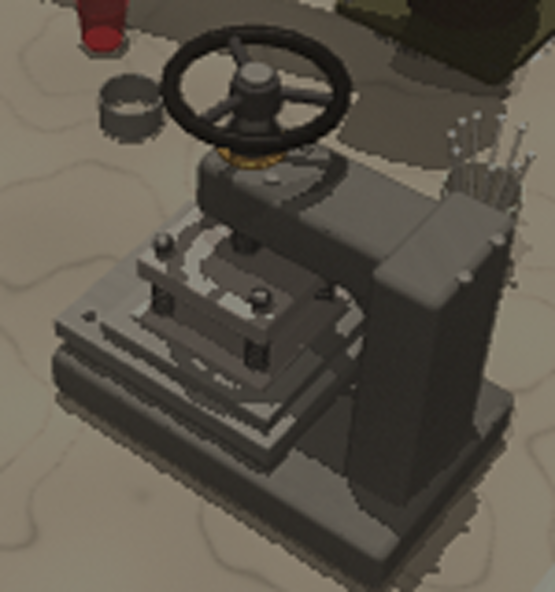

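View pics/press_top.png

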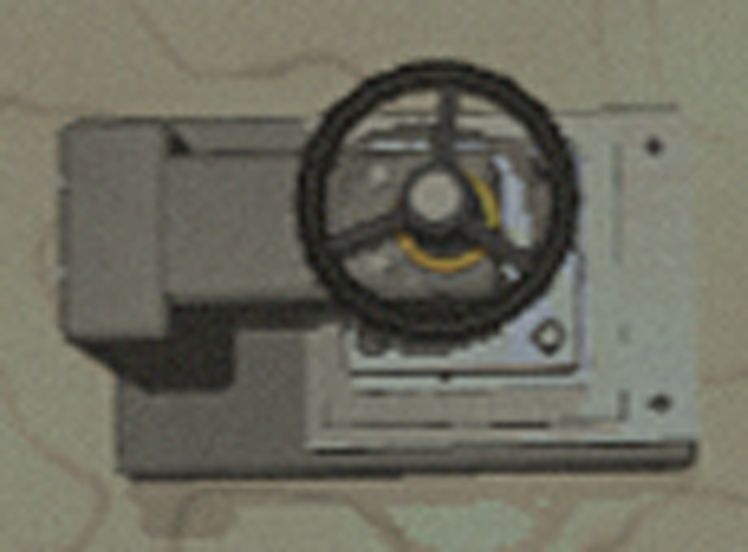

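The black-handled piece is the gauge, and the overlays fit it in both views. It sits at about (0.487, -0.352) with yaw 74.4°. Next I'll fit the press from its plate corners.

```bash
cat > pf.py <<'E'
from h import *
from scipy.optimize import least_squares
ss={c:load(c) for c in("side","top")}
t=lambda u,v:(u/6.5+135-.5+.5/6.5,v/6.5+135-.5+.5/6.5)
s=lambda u,v:(u/3.7+210-.5+.5/3.7,v/3.7+140-.5+.5/3.7)
C=[("top",(-.12,.09,.085),t(694,441)),("top",(-.12,-.09,.085),t(686,107)),("top",(.09,.09,.085),t(307,446)),
("side",(-.12,-.09,.085),s(54,325)),("side",(.09,-.09,.085),s(268,465)),
("top",(.2,.1,0),t(117,476)) if 0 else ("top",(-.12,.09,.085),t(694,441))]
def res(p): return np.concatenate([(proj(ss[c],T([P],*p))[0]-uv) for c,P,uv in C])
r=least_squares(res,[.6,0,np.pi/2],loss="soft_l1");P=r.x
print(P[:2],np.degrees(P[2]));print(res(P).reshape(-1,2).round(2))
np.save("press.npy",P)
m=T([(-.08,0,.085),(-.25,0,0)],*P);print("mouth",m)
for c,(x0,y0,w,h,k) in dict(side=(210,140,150,160,3.7),top=(135,135,115,85,6.5)).items():
    im=cv2.imread(f"pics/press_{c}.png")
    for B in(box(-.12,.09,-.09,.09,.085,.085),box(-.08,.08,-.08,.08,.091,.091),box(-.08,.08,-.08,.08,.103,.103),box(-.12,.2,-.1,.1,0,0)):
        q=((proj(ss[c],T(B,*P))+.5-[x0,y0])*k).astype(np.int32)
        cv2.polylines(im,[cv2.convexHull(q)],True,(0,255,255),1)
    cv2.imwrite(f"pics/pfit_{c}.png",im)
E
python3 pf.py
```

```text
[0.59167325 0.14889269] 91.73196061006053
[[-0.18 -0.59]
 [-0.2   0.24]
 [-0.75  0.1 ]
 [-0.31 -0.37]
 [-0.07 -2.79]
 [-0.18 -0.59]]
mouth [[ 0.59409116  0.06892924  0.085     ]
 [ 0.5992292  -0.1009931   0.        ]]
```

View pics/pfit_side.png

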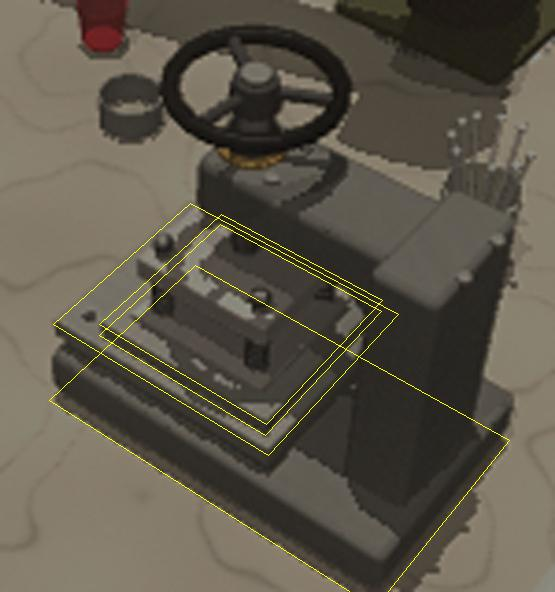

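View pics/pfit_top.png

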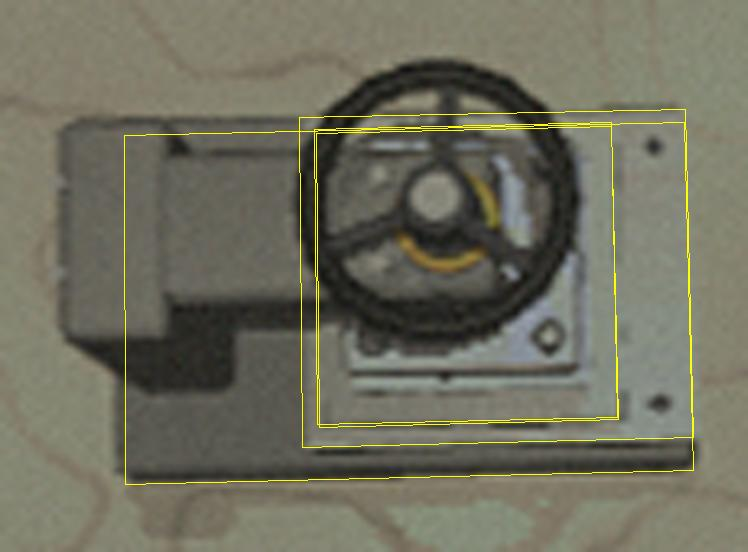

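```bash
sed -i 's/s(268,465)/s(268,454)/; s/if 0 else .*)\]$/,("side",(.2,-.1,0),s(375,588)),("side",(.2,.1,.0),s(512,430))]/' pf.py; sed -i 's/^("top",(.2,.1,0),t(117,476)) ,/&/' pf.py; sed -n 6,12p pf.py; python3 pf.py
python3 - <<'E'
import cv2,numpy as np
from h import *
s=load("top");im=s["frame"]
g=cv2.cvtColor(im,cv2.COLOR_BGR2GRAY)
l=cv2.createLineSegmentDetector().detect(g)[0][:,0]
for q in l:
    if q[[0,2]].min()>140 and q[[0,2]].max()<250 and q[[1,3]].min()>145 and q[[1,3]].max()<215 and np.hypot(q[2]-q[0],q[3]-q[1])>14:
        print(q.round(1), round(np.degrees(np.arctan2(q[3]-q[1],q[2]-q[0])),1),end=" ")
        A=ray(s,q[:2],.085);B=ray(s,q[2:],.085);print("world ang",round(np.degrees(np.arctan2(B[1]-A[1],B[0]-A[0])),1),A.round(3),B.round(3))
E
```

```text
C=[("top",(-.12,.09,.085),t(694,441)),("top",(-.12,-.09,.085),t(686,107)),("top",(.09,.09,.085),t(307,446)),
("side",(-.12,-.09,.085),s(54,325)),("side",(.09,-.09,.085),s(268,454)),
("top",(.2,.1,0),t(117,476)) ,("side",(.2,-.1,0),s(375,588)),("side",(.2,.1,.0),s(512,430))]
def res(p): return np.concatenate([(proj(ss[c],T([P],*p))[0]-uv) for c,P,uv in C])
r=least_squares(res,[.6,0,np.pi/2],loss="soft_l1");P=r.x
print(P[:2],np.degrees(P[2]));print(res(P).reshape(-1,2).round(2))
np.save("press.npy",P)
[0.59058186 0.14817771] 91.91745024410778
[[ 0.11 -0.39]
 [-0.08  0.43]
 [-0.47  0.49]
 [-0.25 -0.57]
 [ 0.11 -0.21]
 [ 1.45  1.68]
 [ 0.35  5.  ]
 [-0.93  2.3 ]]
mouth [[ 0.59325862  0.06822251  0.085     ]
 [ 0.59894675 -0.10168231  0.        ]]
[223.3 173.3 209.8 187.3] 133.9 world ang 137.0 [0.606 0.09  0.085] [0.556 0.137 0.085]
[179.9 157.4 189.4 146.9] -47.5 world ang -41.2 [0.662 0.244 0.085] [0.7   0.211 0.085]
[157.2 195.  143.9 186.9] -148.6 world ang 59.1 [0.528 0.32  0.085] [0.556 0.367 0.085]
[194.4 209.2 156.9 208.9] -179.6 world ang 89.9 [0.479 0.189 0.085] [0.479 0.32  0.
[... 523 characters left out ...]
085]
[145.6 152.  181.9 152.4] 0.7 world ang -90.3 [0.681 0.365 0.085] [0.68  0.237 0.085]
[143.  178.1 143.  154.4] -89.9 world ang 1.6 [0.587 0.372 0.085] [0.672 0.374 0.085]
[178.1 159.5 160.6 159.1] -178.6 world ang 88.9 [0.654 0.25  0.085] [0.655 0.311 0.085]
[203.1 200.6 183.1 200.6] 180.0 world ang 90.3 [0.509 0.159 0.085] [0.508 0.229 0.085]
[181.5 186.9 181.3 201.9] 90.5 world ang -179.4 [0.557 0.236 0.085] [0.504 0.235 0.085]
[155.7 206.3 174.4 205.5] -2.3 world ang -87.3 [0.488 0.324 0.085] [0.491 0.259 0.085]
[188.1 198.6 204.4 198.5] -0.5 world ang -89.2 [0.515 0.212 0.085] [0.516 0.155 0.085]
[211.9 211.7 195.6 212.4] 177.5 world ang 92.8 [0.47  0.128 0.085] [0.467 0.185 0.085]
```

View pics/pfit_side.png

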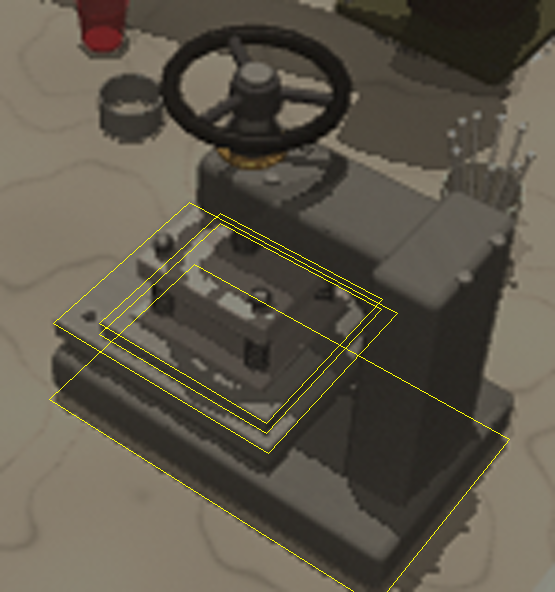

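View pics/pfit_top.png

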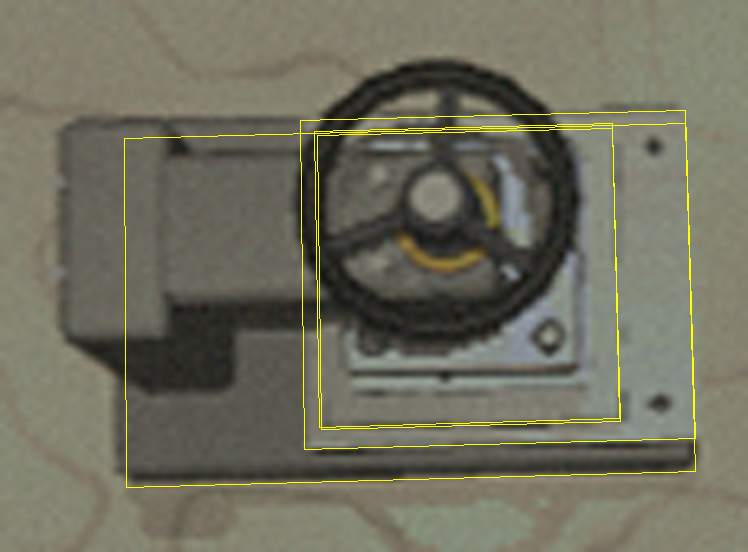

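```bash
cat >> pf.py <<'E'
from scipy.optimize import least_squares as LS
yw=np.radians(91.0)
C=C[:5]
r=LS(lambda q:res([q[0],q[1],yw]),P[:2],loss="soft_l1");P=np.r_[r.x,yw];print(P,res(P).reshape(-1,2).round(2),T([(-.08,0,.085)],*P))
np.save("press.npy",P)
x0,y0,w,h,k=175,143,75,70,8
im=cv2.resize(ss["top"]["frame"][y0:y0+h,x0:x0+w],None,fx=k,fy=k,interpolation=cv2.INTER_LINEAR)
im=cv2.convertScaleAbs(im,alpha=1.6,beta=-60)
for B in(box(-.12,.09,-.09,.09,.085,.085),box(-.08,.08,-.08,.08,.103,.103)):
    q=((proj(ss["top"],T(B,*P))+.5-[x0,y0])*k).astype(np.int32)
    cv2.polylines(im,[cv2.convexHull(q)],True,(0,0,255),1)
cv2.imwrite("pics/pf3.png",im)
E
python3 pf.py|tail -8
```

```text
[-0.93  2.3 ]]
mouth [[ 0.59325862  0.06822251  0.085     ]
 [ 0.59894675 -0.10168231  0.        ]]
[0.59150761 0.14882559 1.58824962] [[-0.48 -0.1 ]
 [ 0.15  0.7 ]
 [-1.07 -0.17]
 [-0.24 -0.89]
 [-0.64  0.18]] [[0.5929038  0.06883778 0.085     ]]
```

View pics/pf3.png

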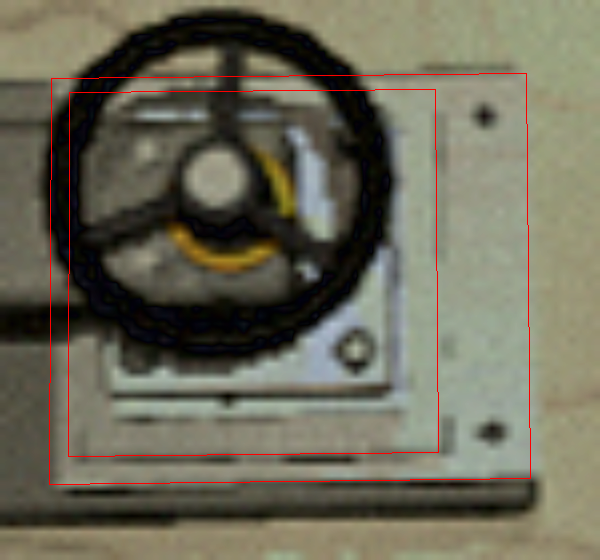

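```bash
cat > go.py <<'E'
import sys,numpy as np
from rig import observe
from scipy.spatial.transform import Rotation as Ro
def go(x,y,z,yaw):
    o=observe();R=Ro.from_euler("xyz",o["tool_rot"],degrees=True).as_matrix()
    d=R.T@(np.array([x,y,z])-o["tcp_pos"]);w=(o["tool_rot"][2]-yaw+180)%360-180
    print("t",round(o["t"],2),"pos",o["tcp_pos"].round(4),"rot",o["tool_rot"].round(2),"F",o["ft_force"].round(2),"w",round(o["grip_width"],4))
    print("tool shift units total",(d/.5).round(4),"twist units",round(w/4,2), "min rows",round(np.linalg.norm(d)/.0417,1))
if __name__=="__main__": go(*map(float,sys.argv[1:]))
E
python3 go.py 0.4872 -0.352 0.10 -15.7
```

```text
t 0.5 pos [ 0.247  -0.6012  0.2313] rot [-180.      0.    -67.66] F [-0.09  0.17  0.71] w 0.0855
tool shift units total [-0.2784 -0.6338  0.2626] twist units -12.99 min rows 8.9
```

Request:
play_rows(
  increments=[
    [[-0.023, -0.053, 0.01], 0, -1],
    [[-0.023, -0.053, 0.01], 0, -1],
    [[-0.023, -0.053, 0.01], 0, -1],
    [[-0.023, -0.053, 0.01], 0, -1],
    [[-0.023, -0.053, 0.01], 0, -1],
    [[-0.023, -0.053, 0.01], 0, -1],
    [[-0.023, -0.053, 0.01], 0, -1],
    [[-0.023, -0.053, 0.01], 0, -1],
    [[-0.023, -0.053, 0.01], 0, -1],
    [[-0.023, -0.053, 0.01], 0, -1],
    [[-0.023, -0.053, 0.01], 0, -1],
    [[-0.023, -0.053, 0.01], 0, -1],
  ],
)

```text
t: 1.5
tcp_pos: [0.4961, -0.3489, 0.1714]
tool_rot: [180.0, -0.5, -68.3]
ft_force: [0.0, -1.3, -0.2]
grip_width: 0.0858
```

Request:
play_rows(
  increments=[
    [[0, 0, 0], -1, -1],
    [[0, 0, 0], -1, -1],
    [[0, 0, 0], -1, -1],
    [[0, 0, 0], -1, -1],
    [[0, 0, 0], -1, -1],
    [[0, 0, 0], -1, -1],
    [[0, 0, 0], -1, -1],
    [[0, 0, 0], -1, -1],
    [[0, 0, 0], -1, -1],
    [[0, 0, 0], -1, -1],
    [[0, 0, 0], -1, -1],
    [[0, 0, 0], -1, -1],
  ],
)

```text
t: 2.5
tcp_pos: [0.5011, -0.3416, 0.1704]
tool_rot: [179.7, -0.3, -17.3]
ft_force: [-0.4, -0.3, -0.3]
grip_width: 0.0859
```

```bash
python3 go.py 0.4872 -0.352 0.10 -15.7
```

```text
t 2.5 pos [ 0.5011 -0.3416  0.1704] rot [179.73  -0.28 -17.34] F [-0.42 -0.34 -0.33] w 0.0859
tool shift units total [-0.021   0.0274  0.1408] twist units -0.41 min rows 1.7
```

Request:
play_rows(
  increments=[
    [[-0.01, 0.014, 0.04], -0.4, -1],
    [[-0.01, 0.014, 0.04], 0, -1],
    [[0, 0, 0.04], 0, -1],
    [[0, 0, 0.02], 0, -1],
    [[0, 0, 0], 0, -1],
    [[0, 0, 0], 0, -1],
  ],
)

```text
t: 3.0
tcp_pos: [0.4894, -0.3543, 0.1012]
tool_rot: [179.6, -0.6, -15.5]
ft_force: [0.1, 0.0, 0.5]
grip_width: 0.0854
```

```bash
python3 go.py 0.4872 -0.352 0.002 -15.7
python3 - <<'E'
from h import *
from rig import snapshot
for c,(x0,y0,w,h) in dict(side=(150,100,100,100),top=(270,150,120,90)).items():
    s=snapshot(c); np.savez(f"{c}1.npz",**{k:s[k] for k in("frame","intrinsics","R","t")})
    cv2.imwrite(f"pics/{c}1.png",cv2.resize(s["frame"][y0:y0+h,x0:x0+w],None,fx=6,fy=6,interpolation=cv2.INTER_CUBIC))
E
```

```text
t 3.0 pos [ 0.4894 -0.3543  0.1012] rot [179.58  -0.6  -15.45] F [0.07 0.04 0.5 ] w 0.0854
tool shift units total [-0.0075 -0.0048  0.1984] twist units 0.06 min rows 2.4
```

View pics/side1.png

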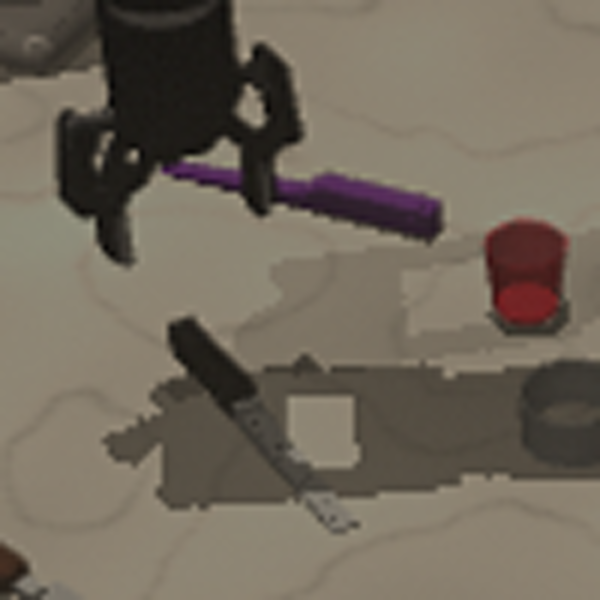

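View pics/top1.png

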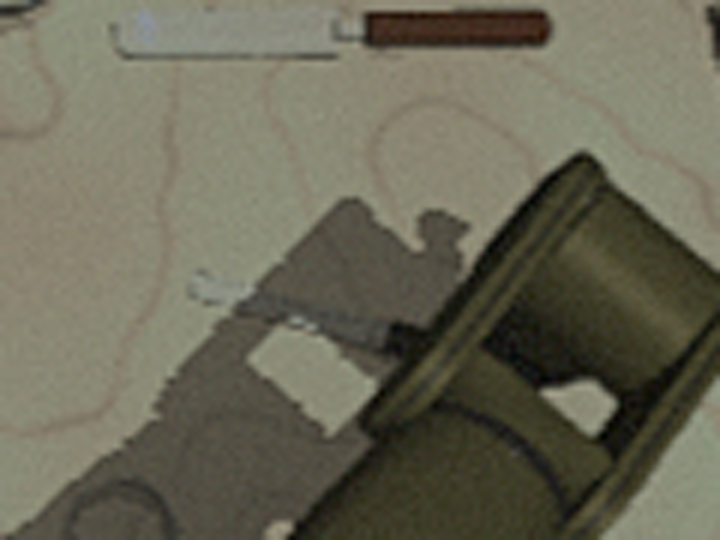

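The gripper is aligned over the handle, so I'll descend.

Request:
play_rows(
  increments=[
    [[-0.004, -0.002, 0.04], 0, -1],
    [[-0.004, -0.002, 0.04], 0, -1],
    [[0, 0, 0.04], 0, -1],
    [[0, 0, 0.04], 0, -1],
    [[0, 0, 0.02], 0, -1],
    [[0, 0, 0], 0, -1],
    [[0, 0, 0], 0, -1],
    [[0, 0, 0], 0, -1],
  ],
)

```text
t: 3.77
tcp_pos: [0.4962, -0.3585, 0.0225]
tool_rot: [179.0, -1.8, -15.3]
ft_force: [0.0, 0.0, -0.2]
grip_width: 0.0852
```

```bash
python3 go.py 0.4872 -0.352 0.003 -15.7
python3 - <<'E'
from h import *
from rig import snapshot
for c,(x0,y0,w,h) in dict(side=(150,130,80,70)).items():
    s=snapshot(c)
    cv2.imwrite(f"pics/{c}2.png",cv2.resize(s["frame"][y0:y0+h,x0:x0+w],None,fx=8,fy=8,interpolation=cv2.INTER_CUBIC))
E
```

```text
t 3.77 pos [ 0.4962 -0.3585  0.0225] rot [178.99  -1.85 -15.33] F [ 0.02  0.   -0.24] w 0.0852
tool shift units total [-0.022  -0.0085  0.0382] twist units 0.09 min rows 0.5
```

View pics/side2.png

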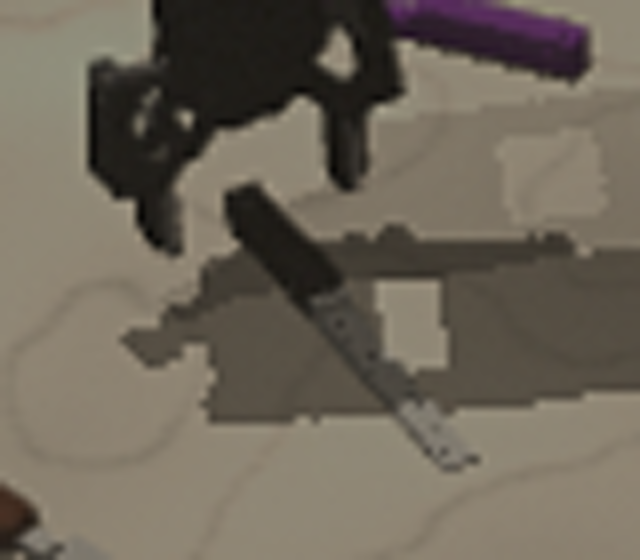

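```bash
python3 go.py 0.4872 -0.352 0.003 -15.7
```

```text
t 3.82 pos [ 0.4966 -0.3588  0.0231] rot [178.96  -1.91 -15.33] F [-0.21 -0.17 -0.94] w 0.0856
tool shift units total [-0.023  -0.0089  0.0392] twist units 0.09 min rows 0.6
```

Request:
play_rows(
  increments=[
    [[0, 0, -0.08], 0, -1],
  ],
)

```text
t: 3.9
tcp_pos: [0.491, -0.354, 0.0556]
tool_rot: [179.3, -1.1, -15.3]
ft_force: [-1.7, 0.6, -0.8]
grip_width: 0.0857
```

```bash
cat > hold.py <<'E'
import sys
from rig import snapshot,observe
for i in range(int(sys.argv[1])):
    o=observe();print(round(o["t"],3),o["tcp_pos"].round(4),o["tool_rot"].round(2),o["ft_force"].round(2)); snapshot("side")
o=observe();print(round(o["t"],3),o["tcp_pos"].round(4),o["tool_rot"].round(2),o["ft_force"].round(2),o["grip_width"].round(4))
E
python3 hold.py 3
```

```text
3.9 [ 0.491  -0.354   0.0556] [179.33  -1.13 -15.35] [-1.73  0.56 -0.84]
3.95 [ 0.4974 -0.3593  0.0697] [178.83  -2.19 -15.31] [ 4.29 -2.84  5.7 ]
4.0 [ 0.4992 -0.3608  0.0704] [178.67  -2.53 -15.31] [ 0.7  -0.88  1.86]Traceback (most recent call last):
  File "hold.py", line 5, in <module>
    o=observe();print(round(o["t"],3),o["tcp_pos"].round(4),o["tool_rot"].round(2),o["ft_force"].round(2),o["grip_width"].round(4))
                                                                                                          ^^^^^^^^^^^^^^^^^^^^^
AttributeError: 'float' object has no attribute 'round'
```

```bash
sed -i 's/,o\["grip_width"\].round(4)/,round(o["grip_width"],4)/' hold.py; python3 hold.py 4
```

```text
4.05 [ 0.4983 -0.3602  0.0686] [178.72  -2.4  -15.32] [-0.31 -0.58  0.82]
4.1 [ 0.4971 -0.3592  0.0664] [178.82  -2.21 -15.32] [ 0.05 -0.01 -0.47]
4.15 [ 0.4961 -0.3584  0.0647] [178.9   -2.05 -15.33] [ 0.02  1.19 -0.44]
4.2 [ 0.4954 -0.3578  0.0635] [178.95  -1.93 -15.33] [-0.86 -0.22  0.18]
4.25 [ 0.4951 -0.3575  0.0627] [178.98  -1.87 -15.33] [-0.05  0.49 -0.98] 0.0855
```

Request:
play_rows(
  increments=[
    [[0, 0, 0], 0, -1],
  ],
)

```text
t: 4.33
tcp_pos: [0.4945, -0.357, 0.0618]
tool_rot: [179.0, -1.8, -15.3]
ft_force: [0.7, -0.3, 0.5]
grip_width: 0.0854
```

```bash
python3 hold.py 2
```

```text
4.333 [ 0.4945 -0.357   0.0618] [179.02  -1.79 -15.33] [ 0.66 -0.33  0.52]
4.383 [ 0.4944 -0.3569  0.0616] [179.03  -1.76 -15.33] [ 0.17  0.42 -1.16]
4.433 [ 0.4945 -0.357   0.0617] [179.02  -1.77 -15.33] [ 0.21 -0.59 -0.03] 0.0852
```

Request:
play_rows(
  increments=[
    [[0, 0, 0], 0, -1],
    [[0, 0, 0], 0, -1],
    [[0, 0, 0], 0, -1],
    [[0, 0, 0], 0, -1],
  ],
)

```text
t: 4.77
tcp_pos: [0.4936, -0.3562, 0.0597]
tool_rot: [179.1, -1.6, -15.3]
ft_force: [0.9, 0.4, -0.0]
grip_width: 0.0854
```

```bash
python3 hold.py 1
```

```text
4.767 [ 0.4936 -0.3562  0.0597] [179.11  -1.6  -15.34] [ 0.95  0.43 -0.04]
4.817 [ 0.4936 -0.3562  0.0597] [179.11  -1.6  -15.34] [-0.07 -0.37  0.14] 0.0857
```

The arm overshoots within a row and settles under a hold, so back-to-back rows freeze in tilt. I'll use consecutive up rows to remove the tilt, then single steps with holds.

Request:
play_rows(
  increments=[
    [[0, 0, -0.05], 0, -1],
    [[0, 0, -0.05], 0, -1],
    [[0, 0, -0.05], 0, -1],
  ],
)

```text
t: 5.07
tcp_pos: [0.4877, -0.351, 0.1281]
tool_rot: [179.5, -0.7, -15.4]
ft_force: [0.3, 1.0, -0.3]
grip_width: 0.0854
```

```bash
python3 hold.py 8
```

```text
5.067 [ 0.4877 -0.351   0.1281] [179.52  -0.74 -15.36] [ 0.29  0.96 -0.33]
5.117 [ 0.4906 -0.3534  0.135 ] [179.26  -1.28 -15.34] [ 2.08 -1.45  3.28]
5.167 [ 0.4909 -0.3538  0.1339] [179.22  -1.37 -15.34] [-0.05 -1.    0.45]
5.217 [ 0.49   -0.353   0.1315] [179.3   -1.19 -15.35] [ 0.37 -0.55 -0.46]
5.267 [ 0.489  -0.3521  0.1294] [179.39  -1.   -15.35] [-0.14 -0.05 -0.02]
5.317 [ 0.4883 -0.3516  0.128 ] [179.45  -0.87 -15.35] [-0.22  1.04 -0.7 ]
5.367 [ 0.4879 -0.3512  0.1272] [179.49  -0.79 -15.35] [-1.11  0.43 -0.46]
5.417 [ 0.4878 -0.3511  0.1268] [179.51  -0.75 -15.35] [ 0.59 -0.53 -0.43]
5.467 [ 0.4878 -0.3511  0.1268] [179.51  -0.75 -15.35] [ 0.45 -0.54  0.14] 0.0854
```

Request:
play_rows(
  increments=[
    [[0, 0, -0.05], 0, -1],
    [[0, 0, -0.05], 0, -1],
    [[0, 0, -0.04], 0, -1],
  ],
)

```text
t: 5.72
tcp_pos: [0.4825, -0.3465, 0.1869]
tool_rot: [-180.0, 0.3, -15.4]
ft_force: [-1.0, -0.7, 0.2]
grip_width: 0.0853
```

```bash
python3 hold.py 8|tail -1
```

```text
6.117 [ 0.4825 -0.3465  0.1856] [-179.97    0.34  -15.36] [-0.51 -0.78 -0.49] 0.0854
```

Request:
play_rows(
  increments=[
    [[0, 0, 0.06], 0, -1],
    [[0, 0, 0.06], 0, -1],
  ],
)

```text
t: 6.28
tcp_pos: [0.4857, -0.3493, 0.1306]
tool_rot: [179.7, -0.3, -15.4]
ft_force: [0.1, 0.4, -1.3]
grip_width: 0.0852
```

```bash
python3 hold.py 7|tail -1;python3 go.py 0.4872 -0.352 0.003 -15.7
```

```text
6.633 [ 0.4864 -0.35    0.1335] [179.67  -0.43 -15.36] [ 0.55 -0.21  0.16] 0.0856
t 6.63 pos [ 0.4864 -0.35    0.1335] rot [179.67  -0.43 -15.36] F [ 0.55 -0.21  0.16] w 0.0856
tool shift units total [0.0006 0.0019 0.261 ] twist units 0.08 min rows 3.1
```

Request:
play_rows(
  increments=[
    [[0, 0.002, 0.08], 0, -1],
  ],
)

```text
t: 6.72
tcp_pos: [0.4923, -0.3561, 0.104]
tool_rot: [179.2, -1.4, -15.3]
ft_force: [2.5, -1.4, 0.9]
grip_width: 0.0853
```

```bash
python3 hold.py 6|tail -1
```

```text
7.017 [ 0.4873 -0.3521  0.0956] [179.6   -0.58 -15.36] [-0.52 -0.17 -0.16] 0.0855
```

Request:
play_rows(
  increments=[
    [[0, 0, 0.08], 0, -1],
  ],
)

```text
t: 7.1
tcp_pos: [0.494, -0.3577, 0.0663]
tool_rot: [179.1, -1.6, -15.3]
ft_force: [2.0, -0.7, 0.8]
grip_width: 0.0849
```

```bash
python3 hold.py 6|tail -1;python3 go.py 0.4872 -0.352 0.003 -15.7
```

```text
7.4 [ 0.4887 -0.3533  0.0579] [179.52  -0.74 -15.36] [-0.29 -0.25  0.19] 0.0851
t 7.4 pos [ 0.4887 -0.3533  0.0579] rot [179.52  -0.74 -15.36] F [-0.29 -0.25  0.19] w 0.0851
tool shift units total [-0.0051 -0.0027  0.1098] twist units 0.09 min rows 1.3
```

Request:
play_rows(
  increments=[
    [[-0.003, -0.002, 0.055], 0, -1],
  ],
)

```text
t: 7.48
tcp_pos: [0.4927, -0.3564, 0.0383]
tool_rot: [179.2, -1.5, -15.3]
ft_force: [1.3, -1.0, 1.1]
grip_width: 0.0854
```

```bash
python3 hold.py 6|tail -1
```

```text
7.783 [ 0.4886 -0.3529  0.0321] [179.46  -0.86 -15.35] [-0.19 -0.14  0.53] 0.0853
```

Request:
play_rows(
  increments=[
    [[-0.003, -0.002, 0.05], 0, -1],
  ],
)

```text
t: 7.87
tcp_pos: [0.492, -0.3555, 0.0136]
tool_rot: [179.2, -1.5, -15.3]
ft_force: [1.4, -0.4, 0.4]
grip_width: 0.0856
```

```bash
python3 hold.py 7|tail -1;python3 go.py 0.4872 -0.352 0.003 -15.7
```

```text
8.217 [ 0.4884 -0.3525  0.0085] [179.41  -0.96 -15.35] [0.45 0.17 0.63] 0.0855
t 8.22 pos [ 0.4884 -0.3525  0.0085] rot [179.41  -0.96 -15.35] F [0.45 0.17 0.63] w 0.0855
tool shift units total [-0.0028 -0.0004  0.0109] twist units 0.09 min rows 0.1
```

Request:
play_rows(
  increments=[
    [[-0.002, 0, 0.011], 0, -1],
  ],
)

```text
t: 8.3
tcp_pos: [0.4888, -0.3534, 0.0049]
tool_rot: [179.3, -1.1, -15.3]
ft_force: [0.9, -0.3, 0.7]
grip_width: 0.085
```

```bash
python3 hold.py 7|tail -1
```

```text
8.65 [ 0.4876 -0.3523  0.003 ] [179.41  -0.96 -15.35] [-1.02 -0.03 -0.32] 0.0855
```

Request:
play_rows(
  increments=[
    [[0, 0, 0], 0, 1],
  ],
)

```text
t: 8.73
tcp_pos: [0.4876, -0.3523, 0.003]
tool_rot: [179.4, -1.0, -15.3]
ft_force: [-0.2, 0.2, -0.0]
grip_width: 0.0754
```

```bash
python3 hold.py 10;python3 go.py 0.4872 -0.352 0.003 -15.7
```

```text
8.733 [ 0.4876 -0.3523  0.003 ] [179.41  -0.96 -15.35] [-0.16  0.22 -0.04]
8.783 [ 0.4876 -0.3524  0.003 ] [179.41  -0.96 -15.35] [ 0.22 -0.14  0.42]
8.833 [ 0.4876 -0.3524  0.003 ] [179.41  -0.96 -15.35] [-0.64  0.09  0.28]
8.883 [ 0.4876 -0.3523  0.003 ] [179.41  -0.96 -15.35] [ 0.37  0.35 -1.16]
8.933 [ 0.4876 -0.3523  0.003 ] [179.41  -0.96 -15.35] [0.76 0.14 0.02]
8.983 [ 0.4876 -0.3523  0.003 ] [179.41  -0.96 -15.35] [-0.59 -0.83 -1.04]
9.033 [ 0.4876 -0.3523  0.003 ] [179.41  -0.96 -15.35] [0.2  0.07 0.28]
9.083 [ 0.4875 -0.3523  0.0029] [179.41  -0.96 -15.35] [ 0.34  0.15 -0.48]
9.133 [ 0.4878 -0.3525  0.0034] [179.4   -0.97 -15.35] [ 1.8  -1.83 -0.04]
9.183 [ 0.4878 -0.3526  0.0033] [179.39  -0.99 -15.35] [-0.15 -0.12 -0.97]
9.233 [ 0.4878 -0.3526  0.0033] [179.4   -0.99 -15.35] [-0.04  1.02  0.77] 0.0186
t 9.23 pos [ 0.4878 -0.3526  0.0033] rot [179.4   -0.99 -15.35] F [-0.04  1.02  0.77] w 0.0186
tool shift units total [-0.0014 -0.0008  0.0005] twist units 0.09 min rows 0.0
```

Request:
play_rows(
  increments=[
    [[0, 0, -0.04], 0, 1],
    [[0, 0, -0.05], 0, 1],
    [[0, 0, -0.05], 0, 1],
    [[0, 0, -0.05], 0, 1],
    [[0, 0, -0.04], 0, 1],
  ],
)

```text
t: 9.65
tcp_pos: [0.4805, -0.3462, 0.1117]
tool_rot: [179.9, 0.1, -15.3]
ft_force: [0.3, 0.2, -0.7]
grip_width: 0.019
```

```bash
python3 hold.py 7|tail -1;python3 go.py 0.600 -0.130 0.12 1.5
python3 - <<'E'
from h import *
from rig import snapshot
for c,(x0,y0,w,h) in dict(side=(150,110,130,120)).items():
    s=snapshot(c)
    cv2.imwrite(f"pics/{c}3.png",cv2.resize(s["frame"][y0:y0+h,x0:x0+w],None,fx=5,fy=5,interpolation=cv2.INTER_CUBIC))
E
```

```text
10.0 [ 0.4795 -0.3454  0.108 ] [179.98   0.28 -15.35] [-0.14 -0.71 -1.66] 0.0189
t 10.0 pos [ 0.4795 -0.3454  0.108 ] rot [179.98   0.28 -15.35] F [-0.14 -0.71 -1.66] w 0.0189
tool shift units total [ 0.1183 -0.4791 -0.0247] twist units -4.21 min rows 5.9
```

View pics/side3.png

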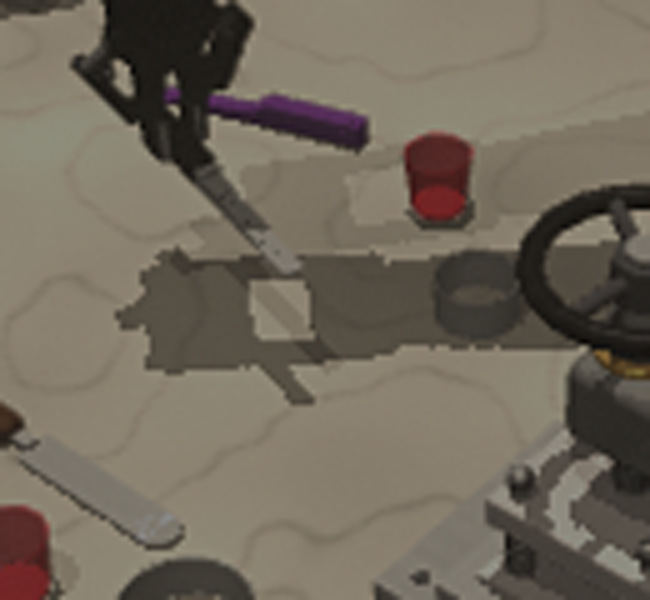

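Request:
play_rows(
  increments=[
    [[0.02, -0.07, -0.01], -0.8, 1],
    [[0.02, -0.07, -0.01], -0.8, 1],
    [[0.02, -0.07, -0.01], -0.8, 1],
    [[0.02, -0.07, 0], -0.8, 1],
  ],
)

```text
t: 10.38
tcp_pos: [0.5418, -0.2167, 0.1171]
tool_rot: [-179.8, 0.7, -2.7]
ft_force: [0.7, -0.1, -1.9]
grip_width: 0.0187
```

```bash
python3 hold.py 7|tail -1;python3 go.py 0.600 -0.135 0.12 1.5
```

```text
10.733 [ 0.5406 -0.2184  0.1167] [-179.83    0.8    -2.91] [-0.16 -0.29 -1.27] 0.0184
t 10.73 pos [ 0.5406 -0.2184  0.1167] rot [-179.83    0.8    -2.91] F [-0.16 -0.29 -1.27] w 0.0184
tool shift units total [ 0.11   -0.1727 -0.0076] twist units -1.1 min rows 2.5
```

Request:
play_rows(
  increments=[
    [[0.04, -0.06, 0], -0.5, 1],
    [[0.04, -0.06, 0], -0.5, 1],
  ],
)

```text
t: 10.9
tcp_pos: [0.5803, -0.166, 0.1158]
tool_rot: [-179.9, 0.9, 0.5]
ft_force: [1.1, 0.6, -1.0]
grip_width: 0.0189
```

```bash
python3 hold.py 7|tail -1;python3 go.py 0.600 -0.135 0.12 1.5
```

```text
11.25 [ 0.5799 -0.1655  0.1157] [-179.9     0.93    0.63] [-0.48  0.53 -1.53] 0.0186
t 11.25 pos [ 0.5799 -0.1655  0.1157] rot [-179.9     0.93    0.63] F [-0.48  0.53 -1.53] w 0.0186
tool shift units total [ 0.0407 -0.0605 -0.0092] twist units -0.22 min rows 0.9
```

```bash
cat > tilt.py <<'E'
import numpy as np
from rig import observe
from scipy.spatial.transform import Rotation as Ro
def g(r): 
    R=Ro.from_euler("xyz",r,degrees=True).as_matrix(); return np.degrees(R.T@[0,0,-1])[:2].round(2)
if __name__=="__main__":
    o=observe()
    print("grasp down-vec in tool (deg x,y):",g([179.4,-.99,-15.35])," now:",g(o["tool_rot"]),o["tcp_pos"].round(4),round(o["tool_rot"][2],2),o["ft_force"].round(2))
E
python3 tilt.py
```

```text
grasp down-vec in tool (deg x,y): [-0.99 -0.6 ]  now: [0.93 0.1 ] [ 0.5799 -0.1655  0.1157] 0.63 [-0.48  0.53 -1.53]
```

Request:
play_rows(
  increments=[
    [[-0.03, 0.065, -0.01], 0, 1],
    [[-0.03, 0.065, -0.01], 0, 1],
    [[-0.03, 0.065, -0.01], 0, 1],
    [[-0.03, 0.065, -0.01], 0, 1],
    [[-0.03, 0.065, -0.01], 0, 1],
    [[-0.03, 0.065, -0.01], 0, 1],
  ],
)

```text
t: 11.75
tcp_pos: [0.4866, -0.3672, 0.1461]
tool_rot: [-179.7, 1.0, 0.7]
ft_force: [0.7, -0.4, -0.8]
grip_width: 0.0186
```

```bash
python3 hold.py 7|tail -1;python3 tilt.py
```

```text
12.1 [ 0.4883 -0.364   0.1452] [-179.68    1.04    0.85] [ 0.68  0.52 -1.91] 0.0188
grasp down-vec in tool (deg x,y): [-0.99 -0.6 ]  now: [1.04 0.32] [ 0.4883 -0.364   0.1452] 0.85 [ 0.68  0.52 -1.91]
```

Request:
play_rows(
  increments=[
    [[0, 0, 0.05], 0, 1],
    [[0, 0, 0.05], 0, 1],
    [[0, 0, 0.05], 0, 1],
    [[0, 0, 0.03], 0, 1],
  ],
)

```text
t: 12.43
tcp_pos: [0.4926, -0.3616, 0.0581]
tool_rot: [179.9, 0.5, 1.3]
ft_force: [-0.2, 0.4, -2.3]
grip_width: 0.0188
```

```bash
python3 hold.py 7|tail -1;python3 tilt.py
```

```text
12.783 [ 0.4944 -0.3646  0.0631] [179.61   0.23   1.19] [-0.01 -0.68 -1.14] 0.019
grasp down-vec in tool (deg x,y): [-0.99 -0.6 ]  now: [ 0.23 -0.39] [ 0.4944 -0.3646  0.0631] 1.19 [-0.01 -0.68 -1.14]
```

Request:
play_rows(
  increments=[
    [[0, 0, -0.065], 0, 1],
  ],
)

```text
t: 12.87
tcp_pos: [0.4911, -0.3613, 0.0898]
tool_rot: [-179.9, 0.7, 1.2]
ft_force: [-1.4, 1.0, -3.6]
grip_width: 0.0194
```

```bash
python3 hold.py 6|tail -1
```

```text
13.167 [ 0.4944 -0.3643  0.0957] [179.61   0.23   1.18] [-0.54  0.33 -1.88] 0.0187
```

Request:
play_rows(
  increments=[
    [[0, 0, -0.065], 0, 1],
  ],
)

```text
t: 13.25
tcp_pos: [0.49, -0.3604, 0.1198]
tool_rot: [-179.8, 0.9, 1.2]
ft_force: [-0.8, 2.2, -2.5]
grip_width: 0.0185
```

```bash
python3 hold.py 6|tail -1;python3 tilt.py; python3 go.py 0.600 -0.135 0.12 1.5
```

```text
13.55 [ 0.4937 -0.3635  0.1264] [179.71   0.34   1.18] [ 0.34  0.8  -1.89] 0.0187
grasp down-vec in tool (deg x,y): [-0.99 -0.6 ]  now: [ 0.34 -0.29] [ 0.4937 -0.3635  0.1264] 1.18 [ 0.34  0.8  -1.89]
t 13.55 pos [ 0.4937 -0.3635  0.1264] rot [179.71   0.34   1.18] F [ 0.34  0.8  -1.89] w 0.0187
tool shift units total [ 0.222  -0.4525  0.0092] twist units -0.08 min rows 6.0
```

Lateral move towards the lip, in several rows.

Request:
play_rows(
  increments=[
    [[0.035, -0.066, 0], 0, 1],
    [[0.035, -0.066, 0], 0, 1],
    [[0.035, -0.066, 0], 0, 1],
    [[0.035, -0.066, 0], 0, 1],
    [[0.035, -0.066, 0], 0, 1],
  ],
)

```text
t: 13.97
tcp_pos: [0.5738, -0.1964, 0.1155]
tool_rot: [179.9, 1.0, 0.4]
ft_force: [1.4, 0.3, -2.7]
grip_width: 0.0187
```

```bash
python3 hold.py 7|tail -1;python3 tilt.py; python3 go.py 0.5975 -0.135 0.12 1.5
```

```text
14.317 [ 0.5737 -0.1991  0.1168] [179.88   0.94   0.37] [-0.39 -0.43 -1.87] 0.0188
grasp down-vec in tool (deg x,y): [-0.99 -0.6 ]  now: [ 0.94 -0.12] [ 0.5737 -0.1991  0.1168] 0.37 [-0.39 -0.43 -1.87]
t 14.32 pos [ 0.5737 -0.1991  0.1168] rot [179.88   0.94   0.37] F [-0.39 -0.43 -1.87] w 0.0188
tool shift units total [ 0.0483 -0.1279 -0.0074] twist units -0.28 min rows 1.6
```

Request:
play_rows(
  increments=[
    [[0.025, -0.05, -0.04], -0.3, 1],
  ],
)

```text
t: 14.4
tcp_pos: [0.582, -0.177, 0.1318]
tool_rot: [180.0, 1.5, 1.3]
ft_force: [-1.2, 0.3, -2.3]
grip_width: 0.0191
```

```bash
python3 hold.py 6|tail -1
```

```text
14.7 [ 0.5856 -0.175   0.136 ] [179.9    0.99   1.49] [ 0.69  0.32 -2.21] 0.0183
```

Request:
play_rows(
  increments=[
    [[0.02, -0.05, -0.05], 0, 1],
  ],
)

```text
t: 14.78
tcp_pos: [0.5904, -0.1522, 0.1543]
tool_rot: [-180.0, 1.7, 1.2]
ft_force: [-0.2, 0.2, -2.8]
grip_width: 0.0192
```

```bash
python3 hold.py 6|tail -1;python3 tilt.py; python3 go.py 0.597 -0.135 0.10 1.5
```

```text
15.083 [ 0.5945 -0.1502  0.1596] [179.92   1.1    1.45] [ 0.16  0.75 -1.8 ] 0.0187
grasp down-vec in tool (deg x,y): [-0.99 -0.6 ]  now: [ 1.1  -0.08] [ 0.5945 -0.1502  0.1596] 1.45 [ 0.16  0.75 -1.8 ]
t 15.08 pos [ 0.5945 -0.1502  0.1596] rot [179.92   1.1    1.45] F [ 0.16  0.75 -1.8 ] w 0.0187
tool shift units total [ 0.0081 -0.0305  0.1191] twist units -0.01 min rows 1.5
```

Request:
play_rows(
  increments=[
    [[0, 0, 0.035], 0, 1],
    [[0, 0, 0.035], 0, 1],
    [[0, 0, 0.035], 0, 1],
  ],
)

```text
t: 15.33
tcp_pos: [0.5946, -0.1533, 0.1082]
tool_rot: [179.8, 0.8, 1.3]
ft_force: [-0.1, 0.3, -1.7]
grip_width: 0.0188
```

```bash
python3 hold.py 7|tail -1;python3 tilt.py; python3 go.py 0.597 -0.135 0.10 1.5
```

```text
15.683 [ 0.5957 -0.153   0.1105] [179.73   0.68   1.34] [-0.03  0.89 -2.2 ] 0.0185
grasp down-vec in tool (deg x,y): [-0.99 -0.6 ]  now: [ 0.68 -0.27] [ 0.5957 -0.153   0.1105] 1.34 [-0.03  0.89 -2.2 ]
t 15.68 pos [ 0.5957 -0.153   0.1105] rot [179.73   0.68   1.34] F [-0.03  0.89 -2.2 ] w 0.0185
tool shift units total [ 0.0037 -0.036   0.0208] twist units -0.04 min rows 0.5
```

Request:
play_rows(
  increments=[
    [[0, 0, -0.075], 0, 1],
  ],
)

```text
t: 15.77
tcp_pos: [0.5913, -0.1513, 0.1405]
tool_rot: [-180.0, 1.5, 1.3]
ft_force: [0.2, 0.2, -4.3]
grip_width: 0.0188
```

```bash
python3 hold.py 7|tail -1
```

```text
16.117 [ 0.5955 -0.1526  0.1472] [179.76   0.76   1.34] [ 0.36 -0.36 -3.8 ] 0.019
```

Request:
play_rows(
  increments=[
    [[0, 0, -0.075], 0, 1],
  ],
)

```text
t: 16.2
tcp_pos: [0.5904, -0.1506, 0.1747]
tool_rot: [-179.9, 1.7, 1.3]
ft_force: [-0.7, -0.2, -3.9]
grip_width: 0.0188
```

```bash
python3 hold.py 7|tail -1;python3 tilt.py
```

```text
16.55 [ 0.595  -0.1521  0.1827] [179.82   0.92   1.34] [-0.31 -0.84 -1.9 ] 0.0189
grasp down-vec in tool (deg x,y): [-0.99 -0.6 ]  now: [ 0.92 -0.18] [ 0.595  -0.1521  0.1827] 1.34 [-0.31 -0.84 -1.9 ]
```

Request:
play_rows(
  increments=[
    [[0, 0, 0.075], 0, 1],
    [[0, 0, 0.075], 0, 1],
  ],
)

```text
t: 16.72
tcp_pos: [0.5995, -0.1542, 0.1143]
tool_rot: [179.5, 0.0, 1.3]
ft_force: [0.6, -0.6, -3.2]
grip_width: 0.0185
```

```bash
python3 hold.py 7|tail -1;python3 tilt.py; python3 go.py 0.597 -0.135 0.10 1.5
```

```text
17.067 [ 0.6008 -0.1546  0.1178] [ 1.7945e+02 -8.0000e-02  1.3400e+00] [ 0.48  0.22 -0.94] 0.0192
grasp down-vec in tool (deg x,y): [-0.99 -0.6 ]  now: [-0.08 -0.55] [ 0.6008 -0.1546  0.1178] 1.34 [ 0.48  0.22 -0.94]
t 17.07 pos [ 0.6008 -0.1546  0.1178] rot [ 1.7945e+02 -8.0000e-02  1.3400e+00] F [ 0.48  0.22 -0.94] w 0.0192
tool shift units total [-0.0067 -0.0398  0.0351] twist units -0.04 min rows 0.6
```

Request:
play_rows(
  increments=[
    [[-0.006, -0.036, 0.02], 0, 1],
  ],
)

```text
t: 17.15
tcp_pos: [0.6006, -0.1397, 0.1124]
tool_rot: [179.2, -0.5, 1.2]
ft_force: [1.3, 0.3, -1.6]
grip_width: 0.0189
```

```bash
python3 hold.py 6|tail -1;python3 tilt.py
python3 - <<'E'
from h import *
from rig import snapshot,observe
P=np.array([0.591,0.1482,np.radians(91.5)])
o=observe();p=o["tcp_pos"];yw=np.radians(o["tool_rot"][2]+90)
for c,(x0,y0,w,h,k) in dict(side=(190,150,110,100,6),top=(190,140,110,80,6)).items():
    s=snapshot(c)
    im=cv2.resize(s["frame"][y0:y0+h,x0:x0+w],None,fx=k,fy=k,interpolation=cv2.INTER_CUBIC)
    cv2.imwrite(f"pics/{c}4.png",im)
    for B in(T(BLADE,p[0],p[1],yw,p[2]-.0033),T(box(-.12,.09,-.09,.09,.085,.085),*P),T(np.array([[-.12,0,.085],[-.08,0,.085]]),*P)):
        q=((proj(s,B)+.5-[x0,y0])*k).astype(np.int32)
        cv2.polylines(im,[cv2.convexHull(q)],True,(0,255,255),1)
    cv2.imwrite(f"pics/{c}4o.png",im)
E
```

```text
17.45 [ 0.5982 -0.1374  0.109 ] [179.39  -0.2    1.34] [-0.08  1.11 -2.03] 0.0189
grasp down-vec in tool (deg x,y): [-0.99 -0.6 ]  now: [-0.2  -0.61] [ 0.5982 -0.1374  0.109 ] 1.34 [-0.08  1.11 -2.03]
```

View pics/side4o.png

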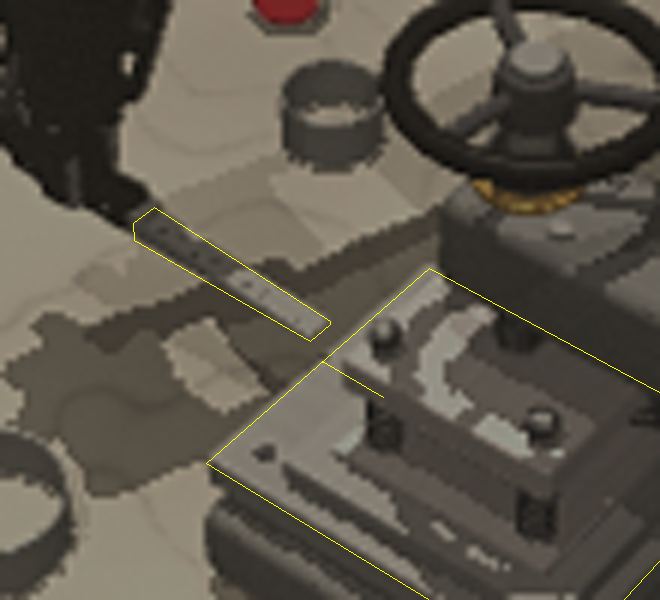

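View pics/top4o.png

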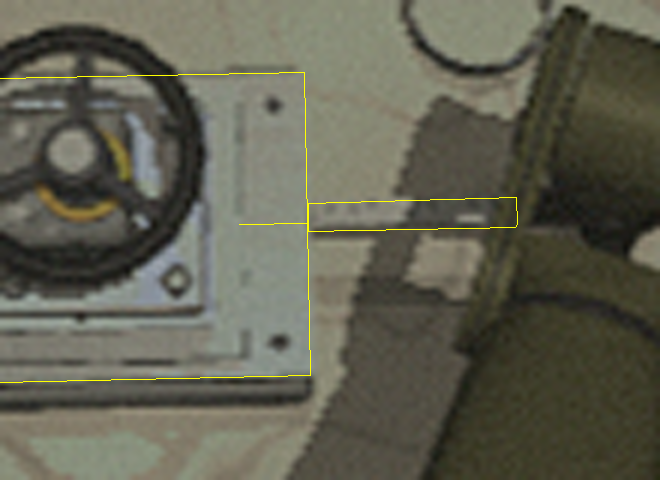

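Request:
play_rows(
  increments=[
    [[0, -0.05, 0.016], 0, 1],
  ],
)

```text
t: 17.63
tcp_pos: [0.5993, -0.1161, 0.1028]
tool_rot: [179.2, -0.4, 1.1]
ft_force: [0.0, -0.0, -1.0]
grip_width: 0.019
```

```bash
python3 hold.py 7|tail -1;python3 tilt.py
```

```text
17.983 [ 0.5977 -0.1132  0.1007] [179.39  -0.2    1.3 ] [ 0.56  0.76 -2.31] 0.0189
grasp down-vec in tool (deg x,y): [-0.99 -0.6 ]  now: [-0.2  -0.61] [ 0.5977 -0.1132  0.1007] 1.3 [ 0.56  0.76 -2.31]
```

Request:
play_rows(
  increments=[
    [[0, 0, 0.018], 0, 1],
  ],
)

```text
t: 18.07
tcp_pos: [0.5995, -0.1143, 0.0939]
tool_rot: [179.3, -0.5, 1.3]
ft_force: [0.2, -0.6, -0.8]
grip_width: 0.0189
```

```bash
python3 hold.py 7|tail -1;python3 tilt.py
```

```text
18.417 [ 0.5978 -0.1134  0.0918] [179.39  -0.2    1.29] [ 0.31  0.48 -2.02] 0.0188
grasp down-vec in tool (deg x,y): [-0.99 -0.6 ]  now: [-0.2  -0.61] [ 0.5978 -0.1134  0.0918] 1.29 [ 0.31  0.48 -2.02]
```

Request:
play_rows(
  increments=[
    [[0, 0, 0.005], 0, 1],
  ],
)

```text
t: 18.5
tcp_pos: [0.5984, -0.1136, 0.09]
tool_rot: [179.4, -0.3, 1.3]
ft_force: [0.1, 0.5, -1.3]
grip_width: 0.019
```

```bash
python3 hold.py 6|tail -3
```

```text
18.7 [ 0.5978 -0.1134  0.0892] [179.39  -0.19   1.29] [-0.47  1.22 -2.02]
18.75 [ 0.5978 -0.1134  0.0893] [179.39  -0.2    1.3 ] [ 1.08  0.58 -1.38]
18.8 [ 0.5979 -0.1134  0.0893] [179.39  -0.21   1.29] [ 0.25 -0.05 -1.89] 0.0189
```

Request:
play_rows(
  increments=[
    [[0, 0, 0.002], 0, 1],
  ],
)

```text
t: 18.88
tcp_pos: [0.5981, -0.1134, 0.0886]
tool_rot: [179.4, -0.2, 1.3]
ft_force: [-0.1, 0.8, -2.2]
grip_width: 0.0186
```

```bash
python3 hold.py 6|tail -3; python3 -c "
from rig import observe;print(observe()['moment'])"
```

```text
19.083 [ 0.5979 -0.1134  0.0884] [179.39  -0.21   1.29] [-0.31 -0.4  -1.37]
19.133 [ 0.5979 -0.1134  0.0884] [179.39  -0.22   1.29] [ 0.72  0.9  -1.48]
19.183 [ 0.5979 -0.1134  0.0883] [179.39  -0.21   1.29] [-0.26  0.89 -2.03] 0.0186
[ 0.00921323 -0.01800313  0.04312602]
```

Create avg.py:
```python
import sys,numpy as np
from rig import snapshot,observe
n=int(sys.argv[1]);L=[]
for i in range(n):
    snapshot("side"); L.append(observe())
k=L[-4:]
print(round(k[-1]["t"],2),k[-1]["tcp_pos"].round(4),k[-1]["tool_rot"].round(2),"F",np.mean([o["ft_force"] for o in k],0).round(2),"M",np.mean([o["moment"] for o in k],0).round(3),round(k[-1]["grip_width"],4))
```

```text
(no output)
```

Request:
play_rows(
  increments=[
    [[0, 0, 0.001], 0, 1],
  ],
)

```text
t: 19.27
tcp_pos: [0.598, -0.1134, 0.088]
tool_rot: [179.4, -0.2, 1.3]
ft_force: [-0.4, -1.5, -0.4]
grip_width: 0.019
```

```bash
python3 avg.py 6
```

```text
19.57 [ 0.598  -0.1134  0.088 ] [179.38  -0.22   1.29] F [-0.23  0.19 -0.68] M [0.036 0.039 0.036] 0.0187
```

Request:
play_rows(
  increments=[
    [[0, 0, 0.001], 0, 1],
  ],
)

```text
t: 19.65
tcp_pos: [0.5981, -0.1135, 0.0877]
tool_rot: [179.4, -0.2, 1.3]
ft_force: [-0.1, -0.3, 0.3]
grip_width: 0.019
```

```bash
python3 avg.py 6
```

```text
19.95 [ 0.5981 -0.1134  0.0876] [179.38  -0.23   1.29] F [-0.35 -0.21  0.26] M [0.141 0.062 0.048] 0.0188
```

Request:
play_rows(
  increments=[
    [[0, -0.025, 0.001], 0, 1],
  ],
)

```text
t: 20.03
tcp_pos: [0.5983, -0.1025, 0.0875]
tool_rot: [179.3, -0.3, 1.2]
ft_force: [-0.5, -2.2, 2.0]
grip_width: 0.0187
```

```bash
python3 avg.py 6
```

```text
20.33 [ 0.5979 -0.1004  0.0871] [179.43  -0.25   1.3 ] F [0.24 1.87 1.43] M [ 0.59  -0.064 -0.039] 0.0187
```

Request:
play_rows(
  increments=[
    [[0, -0.025, 0.001], 0, 1],
  ],
)

```text
t: 20.42
tcp_pos: [0.5982, -0.0896, 0.0872]
tool_rot: [179.3, -0.3, 1.2]
ft_force: [-0.1, -3.7, 2.6]
grip_width: 0.0184
```

```bash
python3 avg.py 6; python3 tilt.py
```

```text
20.72 [ 0.5978 -0.0872  0.0867] [179.5   -0.28   1.3 ] F [0.59 2.77 2.48] M [ 0.857 -0.16  -0.112] 0.0189
grasp down-vec in tool (deg x,y): [-0.99 -0.6 ]  now: [-0.28 -0.5 ] [ 0.5978 -0.0872  0.0867] 1.3 [0.92 3.06 3.03]
```

Pressing the overhung handle down only levers the tip up over the lip edge, so I'll back off to the level height and check the contact.

Request:
play_rows(
  increments=[
    [[0, 0, -0.002], 0, 1],
  ],
)

```text
t: 20.8
tcp_pos: [0.5978, -0.0871, 0.0875]
tool_rot: [179.5, -0.3, 1.3]
ft_force: [0.8, 0.5, 0.5]
grip_width: 0.0186
```

```bash
python3 avg.py 7
```

```text
21.15 [ 0.5976 -0.0873  0.0874] [179.49  -0.25   1.29] F [0.53 0.86 0.84] M [ 0.407 -0.133 -0.094] 0.0184
```

Request:
play_rows(
  increments=[
    [[0, 0, -0.001], 0, 1],
  ],
)

```text
t: 21.23
tcp_pos: [0.5975, -0.0875, 0.0877]
tool_rot: [179.5, -0.2, 1.3]
ft_force: [0.7, 1.7, -0.6]
grip_width: 0.0189
```

```bash
python3 avg.py 7; python3 tilt.py
```

```text
21.58 [ 0.5975 -0.0875  0.0878] [179.47  -0.22   1.3 ] F [0.26 0.11 0.05] M [ 0.099 -0.043 -0.01 ] 0.0184
grasp down-vec in tool (deg x,y): [-0.99 -0.6 ]  now: [-0.22 -0.53] [ 0.5975 -0.0875  0.0878] 1.3 [ 0.01 -1.53  0.1 ]
```

Request:
play_rows(
  increments=[
    [[0, -0.02, 0], 0, 1],
  ],
)

```text
t: 21.67
tcp_pos: [0.5973, -0.0788, 0.0878]
tool_rot: [179.4, -0.2, 1.2]
ft_force: [0.0, -0.9, 0.0]
grip_width: 0.019
```

```bash
python3 avg.py 7
```

```text
22.02 [ 0.5971 -0.0772  0.0876] [179.5   -0.21   1.32] F [0.48 1.19 0.16] M [ 0.36  -0.008 -0.004] 0.0183
```

Request:
play_rows(
  increments=[
    [[0, -0.015, 0], 0, 1],
  ],
)

```text
t: 22.1
tcp_pos: [0.5971, -0.0707, 0.0877]
tool_rot: [179.4, -0.2, 1.3]
ft_force: [0.3, -2.8, 1.5]
grip_width: 0.0183
```

```bash
python3 avg.py 7; python3 tilt.py
```

```text
22.45 [ 0.597  -0.0692  0.0876] [179.55  -0.21   1.32] F [0.76 2.5  1.08] M [ 0.537 -0.114 -0.057] 0.0186
grasp down-vec in tool (deg x,y): [-0.99 -0.6 ]  now: [-0.21 -0.45] [ 0.597  -0.0692  0.0876] 1.32 [1.39 3.26 1.36]
```

Request:
play_rows(
  increments=[
    [[0, -0.01, -0.001], 0, 1],
  ],
)

```text
t: 22.53
tcp_pos: [0.597, -0.0656, 0.0882]
tool_rot: [179.4, -0.2, 1.3]
ft_force: [0.4, -6.3, 1.3]
grip_width: 0.0188
```

```bash
python3 avg.py 7;python3 tilt.py
```

```text
22.88 [ 0.597  -0.0648  0.0881] [179.49  -0.23   1.32] F [ 0.67 -3.99  0.19] M [-0.623 -0.076 -0.025] 0.0188
grasp down-vec in tool (deg x,y): [-0.99 -0.6 ]  now: [-0.23 -0.51] [ 0.597  -0.0648  0.0881] 1.32 [ 0.46 -4.34 -0.2 ]
```

Request:
play_rows(
  increments=[
    [[0, -0.01, 0], 0, 1],
  ],
)

```text
t: 22.97
tcp_pos: [0.597, -0.0618, 0.0883]
tool_rot: [179.3, -0.2, 1.3]
ft_force: [1.1, -10.3, 0.0]
grip_width: 0.0189
```

```bash
python3 avg.py 7; python3 tilt.py
```

```text
23.32 [ 0.5969 -0.061   0.0882] [179.36  -0.24   1.32] F [-0.2  -6.57  0.64] M [-1.043 -0.076 -0.   ] 0.0188
grasp down-vec in tool (deg x,y): [-0.99 -0.6 ]  now: [-0.24 -0.64] [ 0.5969 -0.061   0.0882] 1.32 [-0.9  -6.2   0.83]
```

Contact: push force is about 7 N, with the tip about 36 mm in. Checking by picture before handing in.

Run:
```python
from h import *
from rig import snapshot,observe
P=np.array([0.591,0.1482,np.radians(91.5)])
o=observe();p=o["tcp_pos"];yw=np.radians(o["tool_rot"][2]+90)
for c,(x0,y0,w,h,k) in dict(side=(190,150,110,100,6),top=(190,140,110,80,6)).items():
    s=snapshot(c); cv2.imwrite(f"pics/{c}5full.png",s["frame"])
    im=cv2.resize(s["frame"][y0:y0+h,x0:x0+w],None,fx=k,fy=k,interpolation=cv2.INTER_CUBIC)
    cv2.imwrite(f"pics/{c}5.png",im)
    for B in(T(BLADE,p[0],p[1],yw,p[2]-.0033),):
        q=((proj(s,B)+.5-[x0,y0])*k).astype(np.int32)
        cv2.polylines(im,[cv2.convexHull(q)],True,(0,255,255),1)
    cv2.imwrite(f"pics/{c}5o.png",im)
t=T([(.165,0,0)],p[0],p[1],yw)[0]-[P[0],P[1],0];c,s_=np.cos(P[2]),np.sin(P[2])
print("tip in press frame",t[0]*c+t[1]*s_,-t[0]*s_+t[1]*c, o["ft_force"])
```

```text
tip in press frame -0.044280294951708446 -0.0009815995846937033 [-0.90408629 -6.2041058   0.82987637]
```

View pics/side5.png

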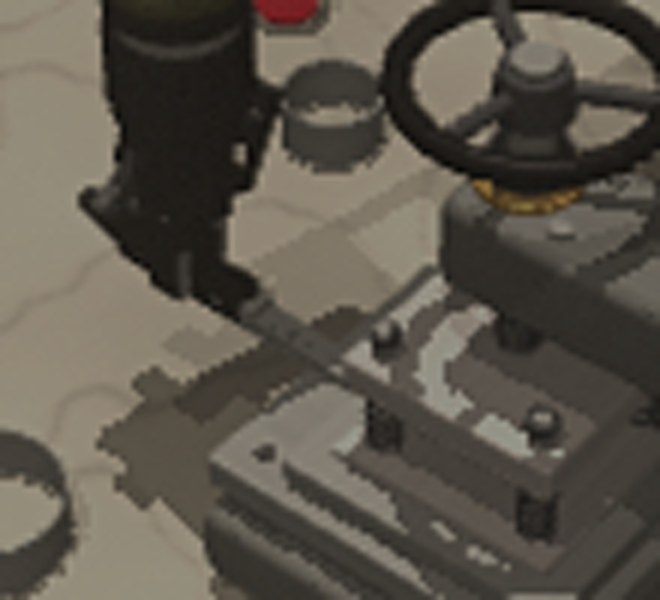

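View pics/side5o.png

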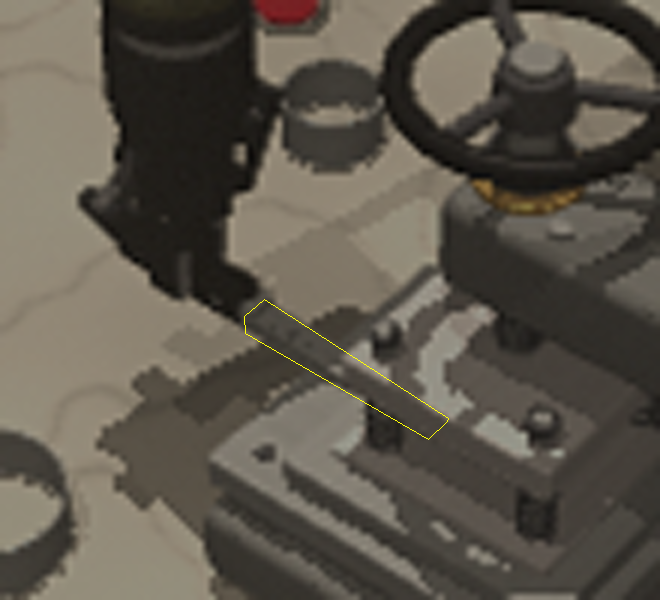

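View pics/top5.png

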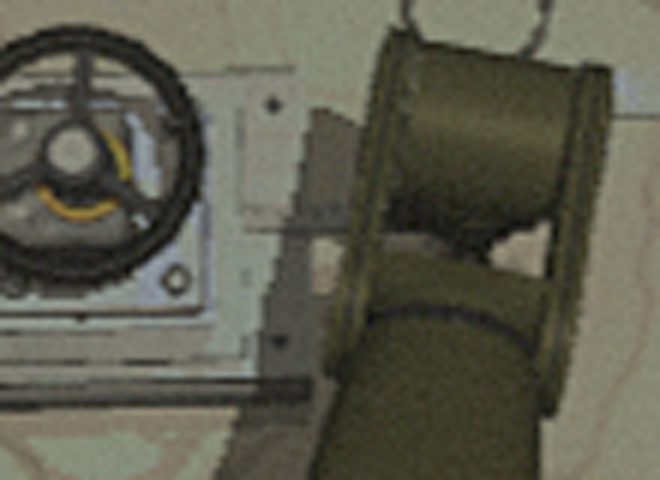

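```bash
python3 avg.py 4; python3 -c "
from rig import order;print(order.close_job())"
```

```text
23.62 [ 0.5969 -0.061   0.0882] [179.36  -0.23   1.32] F [ 0.38 -6.41  0.45] M [-1.013 -0.079 -0.027] 0.0189
the job is handed in; nothing more can be done
None
```

I picked up the black-handled steel gauge by its handle, not the purple look-alike. I slid its blade in from the front lip between the plates until it dragged, and handed the job in still holding it, at about 23.6 s.

**Depth and position:** The last checks put the tip about 36 mm past the upper plate's front edge, ±3 mm. It was within about 1 mm of the middle and about 0.2° off straight. That depth would mean a gap of roughly 5 mm.

**Push:** The push held steady at about 6.5 N, with a 10 N reading during the last step. Both fit the plate just starting to lift.

**Flatness:** The tool's tilt along the blade matched its tilt at the grasp to about 0.05°, so the blade should be lying flat. The tilt across the blade is less certain, up to about 0.7° depending on how the pads seated on the handle. The gauge did not slip in the grip.

**Problems and limits:**
- **Arm overshoot:** Early moves overshot and tilted the tool by up to 2.5°. I corrected this before laying the blade on the lip.
- **Pressing on the lip:** While laying the blade on the lip I pressed about 4 N too hard. I backed off when the forces showed it, and they recovered elastically.
- **Plate lift not measured:** The lift cannot be seen in the pictures. I estimate 0.3 mm or less from the last 4 mm of travel.
- **Other items:** In the last pictures I saw nothing on the counter disturbed, but I did not check each item.

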